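# Start the dry-block incubator

### The job

Start the incubation with slow, light touches of the fingers (every part ends on a hard stop), lifting nothing: press the one tube that stands proud fully home in its well, then swing the clear lid fully shut, then press the back half of the mains rocker down to switch on, and last tap the run key, the right-hand one of the three. Leave the mode and stop keys and the loose things beside the incubator alone.

Things in the scene. Friction and masses are not known exactly. Their poses are not given: they have to be found in the camera images.
- incubator: bench dry-block incubator, fixed: white housing 200 mm deep, 236 mm wide, flat deck 84 mm above the worktop. Origin on the worktop under it; x points to its back (away from the robot), y left, z up. An aluminium block in the deck has four wells (x = +30 mm; y = -63, -21, 21, 63 mm), a tube in each; a clear lid is hinged along the back; a grey control panel slopes along the front
- panel: the grey control panel, 88 x 236 mm, front edge lower by 12 degrees; origin in the middle of its face, x up the slope to the back, y left, z out of the face. Left to right: mains rocker (y = 92 mm), dark display, then three alike light-grey keys, mode, stop and run (y = -14, -52, -90 mm), all at x = -10 mm
- tube_a (a joint): how far the one tube that stands proud has gone down, m: it starts between 0 and 0.004 (12 to 16 mm proud) and is fully home at 0.016; slides stiffly in its well (3 N) and stays where it is left, hard stop when home (press at about 15 mm/s); below 0 it is being pulled out
- tube_a_cap (a point): centre of the top of the cap of the proud tube (white snap cap 19 mm across, 5 ml tube); any of the four wells; when home the cap top is 8 mm above the deck, 92 mm above the worktop
- lid (a joint): lid angle, rad: 0 shut, 1.57 upright, starts leaning back at 1.78 to 1.98 (stop at 2.05). A stiff hinge (0.12 N m and the lid's 0.12 kg) holds it where it is left, hard stop when shut (press the last bit at about 15 mm/s); shutting it means pushing the back (outer) face forward and down
- lid_hinge (a point): centre of the lid's hinge line, which runs along the incubator's y axis, 77 mm behind its origin and 85 mm above the worktop
- lid_edge (a point): middle of the lid's free edge on the outer face. The lid is a shallow cover, smoked clear in a grey frame, 196 mm wide; free edge 88 mm from the hinge line, plus a finger lip 60 mm wide that sticks out 8 mm; the outer face lies 20 mm from the plane through the hinge (shut: 105 mm above the worktop), its rim walls reach 19 mm in from it
- rocker (a joint): mains rocker switch, rad: 0 off (the half towards the robot is down), 0.4 on (the half towards the back of the instrument, marked with a short white bar, is down). Turns stiffly (0.018 N m, about 3 N at its half) and stays where it is left
- rocker_back (a point): middle of the top of the rocker's back half (towards the lid), 14 mm from its axis. The black rocker is 36 mm long front to back, 24 mm wide, axis along y, and stands about 10 mm above the panel; its back end is 18 mm from the axis; this point goes down about 5.5 mm when switched on
- key_run (a joint): run key, m: 0 released, 0.004 fully down; a spring pushes it back (about 4 N when fully down)
- key_run_top (a point): centre of the top of the run key, the right-hand one of the three keys, marked with a short black bar; 22 mm front to back by 20 mm wide, top 6 mm above the panel; the keys are 38 mm apart
- key_stop (a joint): stop key, the middle one, m: same as the run key; leave alone
- key_mode (a joint): mode key, the left one of the three, m: same as the run key; leave alone
- tube_b (a joint): a tube already home, m: 0 home, negative when pulled up; same cap and size as the proud one, cap top 92 mm above the worktop
- tube_c (a joint): a tube already home, as tube_b
- tube_d (a joint): a tube already home, as tube_b
- vial: glass vial with grey stopper, 23 mm across, 51 mm tall, upright to the right of the incubator; bystander; origin under its middle
- bottle: white plastic bottle with red cap, 34 mm across, 67 mm tall, upright to the right of the incubator; bystander; origin under its middle
- marker: black marker pen 138 mm long, 13 mm high, lying to the left of the incubator; bystander; origin under its middle
- tube15: 15 ml conical tube 120 mm long, 20 mm high, lying to the left of the incubator, towards the back; bystander; origin under its middle

How it is judged:
By the outcome, as a careful person would: the job done as asked, in the order asked, and still so for the second after the job is handed in, with the robot touching nothing.
It also fails if it takes over 54 s, if anything falls off the work surface, if the arm or the gripper's body presses on something with over 40 N, if the wrist force passes 120 N, or if a joint passes its speed limit or range.

### The arm

A 6-joint arm with a two-finger parallel gripper is mounted at the origin on a cart in front of the work surface, level with it; the furniture and walls round the work are solid. World frame = base frame: x ahead of the robot, y to its left, z up, the work surface at z = 0. Lengths are in mm, angles in rad, forces in N, time in s.
With the tool pointing down it reaches from about 325 to 775 mm from the base axis. Payload 5.5 kg.
Tool frame: the origin (TCP) lies between the finger pads; the fingertips stand 11 mm ahead of it and the grasp point (between the pads) lies 8 mm behind it; z points along the fingers, y is the line along which they close (so a half turn about z gives the same grasp; the last joint's range is limited). The gripper opens to 88 mm and grips with 3 to 60 N. Pads are 20 mm wide; open, the fingers measure 115 mm over their backs; the gripper's body (75 mm by 178 mm) begins 61 mm behind the grasp point.
Start: joints at [1.26, 0.091, 1.231, -0, 1.82, -0.057], TCP at [150.654, 580.792, 233.631] pointing down, gripper open.
Joint ranges: [-2.87, 2.87], [-0.86, 2.18], [0.17, 2.46], [-1.51, 4.65], [0.06, 2.69], [-2.65, 2.65]. Speed limits (rad/s): [2.57, 2.57, 3.01, 3.14, 3.14, 3.14].

### API

Orientations are given as [roll, pitch, yaw] about the fixed x, y, z axes, in that order (R = Rz(yaw) Ry(pitch) Rx(roll)).
In Python, from station import arm gives the robot as it stands. The module is installed in compiled form; this text tells all that it offers. Calls block until the motion is done:
- arm.goto(position, orientation): joint-space move of the TCP to a pose.
- arm.move_straight(position, v=150, orientation=None, force_limit=None): straight line of the TCP; orientation=None keeps the orientation; v is the mean speed in mm/s. With force_limit (N) it stops when the force on the tool has changed by that much, and returns True; else False.
- arm.goto_joints(angles): joint-space move.
- arm.grip(opening, strength=None): finger opening in mm; strength is the grip in N (None keeps the last); returns when the fingers have stopped.
- arm.wait(seconds).
- arm.ik(position, orientation): joint angles nearest the present ones, or None.
- arm.capture(name): name is "scene" or "top"; returns a dict with "img" (384x512x3 uint8, blue, green, red), "vfov" (degrees; the focal length in pixels is half the picture's height over the tangent of half this angle, whatever the lens; pixels are square), "cx", "cy" (the principal point, pixels), "world_to_cam" (4x4, takes a point from world to camera coordinates). Camera axes: x right, y up, looking along -z (the intrinsics and any distortion apply to the point x, -y, -z); pixel columns grow to the right and rows downward; lengths in mm; the calibration is good to about 2 mm. A picture is of the moment at which its call begins. There is no depth.
A pose or a line that the arm cannot do raises arm.Unreachable and nothing moves.
- arm.sign_off(): hands the job in; it is judged then, once.
Readings, each from a call of its own:
- arm.get_t(): time.
- arm.get_joint_pos(): joint angles.
- arm.get_qd(): joint speeds.
- arm.get_effort(): joint torques, N m.
- arm.get_ee_pos(): TCP position.
- arm.get_tcp_rot(): TCP orientation.
- arm.get_wrist_force(): force on the tool from outside, world axes, zero at the start.
- arm.get_wrist_torque(): the same for the moment, N m.
- arm.get_opening(): finger opening in mm.
- arm.get_gripper_force(): force on a finger pad.
Only numpy, scipy, OpenCV 4.12 (cv2) and the standard library are available. Lean on these libraries where they do the work, as an engineer would, in place of code of your own. Each camera call takes 0.05 s, during which the arm holds its last target. There are 200 camera calls.

## Working session

There is one attempt and no reset: what is moved stays moved. The work goes in short steps, each a Python script; the robot and the scene stay as the last script left them, time stands still between calls to the robot, and variables do not carry over. Pictures are saved under pics/ and viewed, at most 10 in all, crops included, and the job is handed in when it is done.

```bash
mkdir -p pics
python3 - <<'E'
from station import arm
import cv2,json,numpy as np
for n in ("scene","top"):
    c=arm.capture(n); cv2.imwrite(f"pics/{n}0.png",c["img"]); 
    big=cv2.resize(c["img"],(800,600),interpolation=cv2.INTER_CUBIC); cv2.imwrite(f"pics/{n}0b.png",big)
    print(n,{k:(np.round(v,3).tolist() if k=="world_to_cam" else v) for k,v in c.items() if k!="img"})
print(arm.get_t(),arm.get_tcp_rot())
E
```

```text
scene {'vfov': 54.3492299967524, 'cx': 256.12962984325645, 'cy': 188.60972022954815, 'world_to_cam': [[0.831, -0.556, 0.015, -412.593], [0.233, 0.374, 0.898, -245.433], [-0.505, -0.743, 0.44, -639.444], [0.0, 0.0, 0.0, 1.0]]}
top {'vfov': 46.71608858123115, 'cx': 258.1166483521032, 'cy': 199.2048605005511, 'world_to_cam': [[-0.014, -1.0, 0.01, 60.033], [0.989, -0.013, 0.148, -547.261], [-0.148, 0.012, 0.989, -1015.03], [0.0, 0.0, 0.0, 1.0]]}
0.1 [-3.13987780e+00 -1.26934379e-04  2.88777560e+00]
```

View pics/scene0b.png

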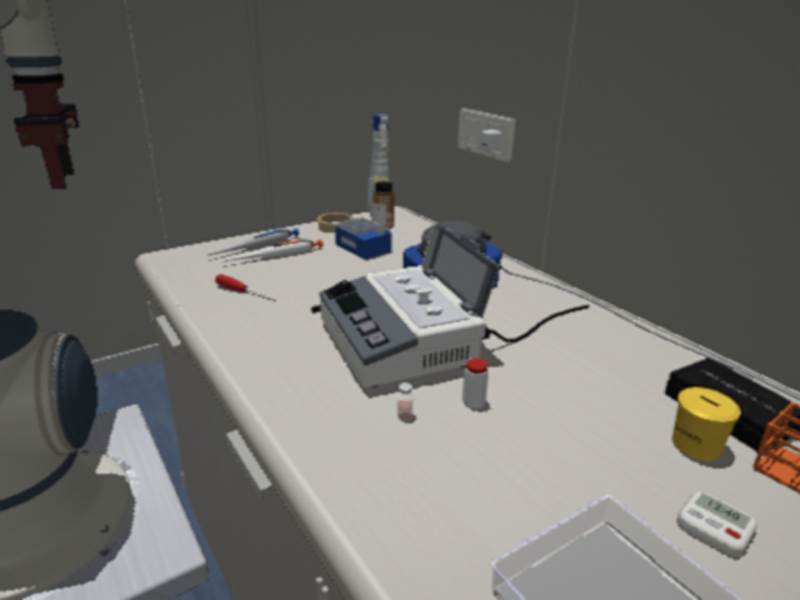

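View pics/top0b.png

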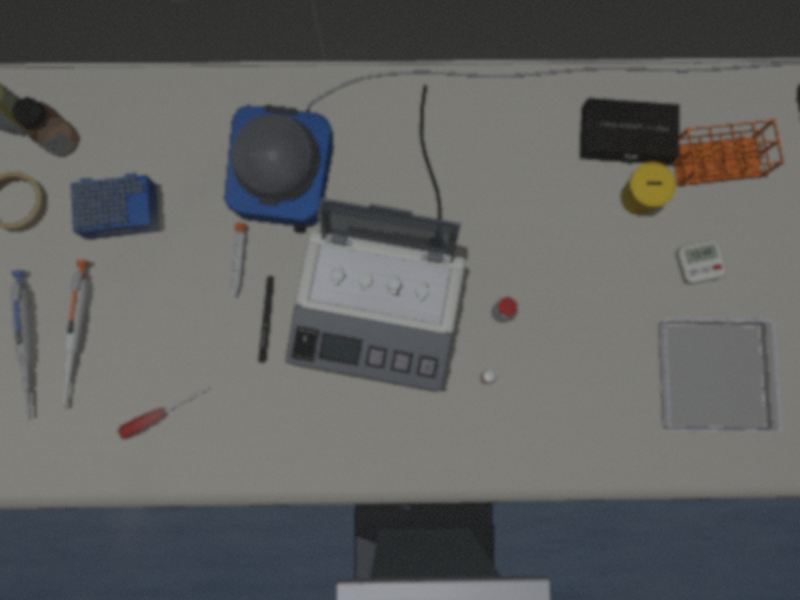

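The scene view shows the incubator at (400,310) with the lid leaning back. The top view shows it at (380,300), yawed about -8°, with the rocker at its left and the keys at its right. Next come enlarged crops.

Run:
```python
import cv2
a=cv2.imread("pics/top0.png")[125:255,175:310]; cv2.imwrite("pics/topc.png",cv2.resize(a,None,fx=4.6,fy=4.6,interpolation=cv2.INTER_CUBIC)[:600])
a=cv2.imread("pics/scene0.png")[135:255,195:325]; cv2.imwrite("pics/scenec.png",cv2.resize(a,None,fx=5,fy=5,interpolation=cv2.INTER_CUBIC))
```

```text
(no output)
```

View pics/topc.png

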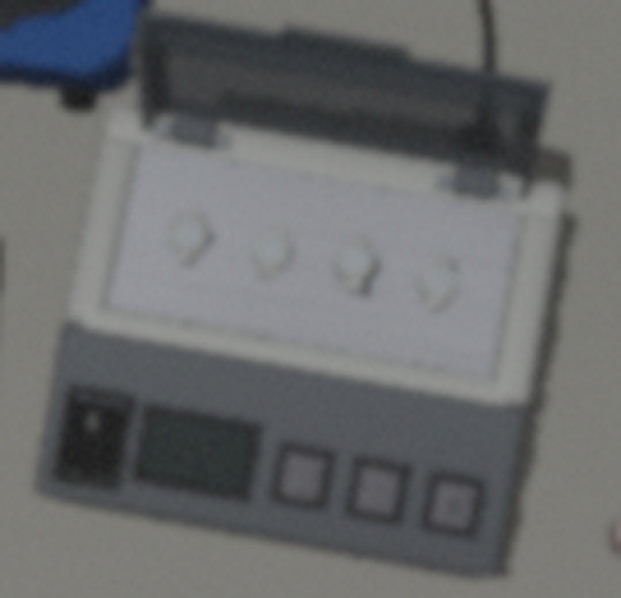

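View pics/scenec.png

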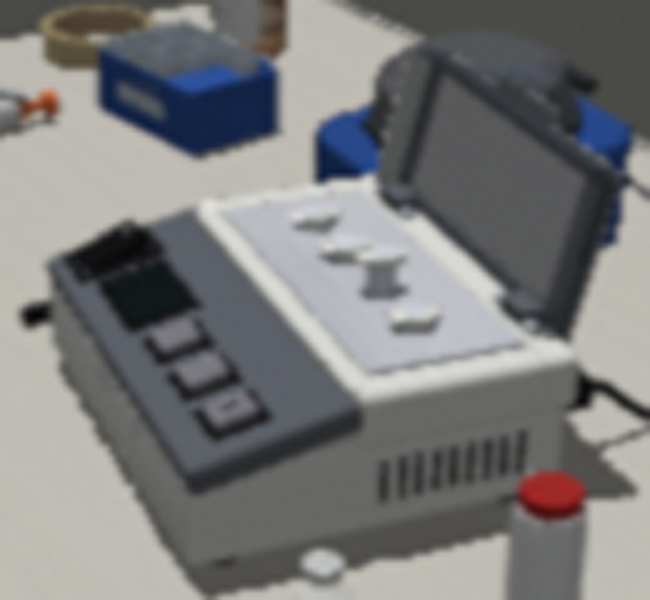

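Both crops show the proud tube third from the left (top crop (356,264), scene crop (380,255)), so it stands in the well at y=-21. I'll fit the incubator pose and lid angle to all the points I read off.

```bash
cat > fit.py <<'E'
from station import arm
import numpy as np
from scipy.optimize import least_squares
def proj(c,P):
    W=c["world_to_cam"]; p=np.asarray(P)@W[:3,:3].T+W[:3,3]; f=c["img"].shape[0]/2/np.tan(np.radians(c["vfov"]/2))
    return np.c_[c["cx"]+f*p[:,0]/-p[:,2], c["cy"]-f*p[:,1]/-p[:,2]]
# incubator-frame points; params: X,Y,yaw,proud,lid,panelx,panelz
def pan(q,x,y,z):
    s,c=np.sin(np.radians(12)),np.cos(np.radians(12)); return [q[5]+c*x-s*z, y, q[6]+s*x+c*z]
def lid(q,r,h,y):
    a=q[4]; return [77-r*np.cos(a)+h*np.sin(a), y, 85+r*np.sin(a)+h*np.cos(a)]
def pts(q):
    return dict(c1=[30,63,92],c2=[30,21,92],c3=[30,-21,92+q[3]],c4=[30,-63,92],
     mode=pan(q,-10,-14,6),stop=pan(q,-10,-52,6),run=pan(q,-10,-90,6),pfl=pan(q,-44,118,0),pfr=pan(q,-44,-118,0),
     pbl=pan(q,44,118,0),pbr=pan(q,44,-118,0),dbr=[100,-118,84],
     lol=lid(q,88,20,98),lor=lid(q,88,20,-98),lil=lid(q,88,1,98),lir=lid(q,88,1,-98),bar=pan(q,0,92,10))
def world(q,P):
    c,s=np.cos(q[2]),np.sin(q[2]); P=np.atleast_2d(P)
    return np.c_[q[0]+c*P[:,0]-s*P[:,1], q[1]+s*P[:,0]+c*P[:,1], P[:,2]]
E
cat > run1.py <<'E'
from fit import *
T=dict(c1=(188,236),c2=(272,250),c3=(356,264),c4=(437,283),mode=(302,474),stop=(379,489),run=(453,504),pfl=(40,492),pfr=(505,575),pbl=(70,325),pbr=(525,403),lol=(148,12),lor=(550,82))
S=dict(c1=(316,217),c2=(344,247),c3=(380,255),c4=(414,318),mode=(178,336),stop=(203,370),run=(231,407),pfr=(195,488),pbr=(360,420),dbr=(578,355),lil=(440,55),lir=(606,187))
ct,cs=arm.capture("top"),arm.capture("scene")
obs=[(ct,{k:(175+(u+.5)/4.6-.5,125+(v+.5)/4.6-.5) for k,(u,v) in T.items()}),(cs,{k:(195+(u+.5)/5-.5,135+(v+.5)/5-.5) for k,(u,v) in S.items()})]
def res(q,full=0):
    P=pts(q); o=[]
    for c,d in obs: o.append(proj(c,world(q,[P[k] for k in d]))-np.array(list(d.values())))
    return o if full else np.r_[np.concatenate(o).ravel(),(q[3]-14)/2,(q[5]+57)/2,(q[6]-75)/2]
s=least_squares(res,[500,50,-.15,14,1.88,-57,75],loss="soft_l1",x_scale=[10,10,.1,3,.1,3,3])
print(s.x.round(3),s.cost)
for (c,d),r in zip(obs,res(s.x,1)): print({k:v.round(2).tolist() for k,v in zip(d,r)})
np.save("q.npy",s.x)
for k,v in pts(s.x).items(): print(k,world(s.x,v)[0].round(1))
E
python3 run1.py
```

```text
[ 5.52145e+02  9.19030e+01 -1.96000e-01  1.35200e+01  1.96000e+00
 -6.11630e+01  7.02530e+01] 31.265772470625635
{'c1': [0.71, 0.51], 'c2': [0.61, 0.79], 'c3': [0.51, -0.04], 'c4': [1.13, 0.28], 'mode': [1.04, -0.25], 'stop': [0.73, -0.48], 'run': [1.08, -0.7], 'pfl': [-0.87, -0.45], 'pfr': [-0.9, 0.26], 'pbl': [-0.9, -1.76], 'pbr': [1.81, -0.02], 'lol': [-0.17, -4.08], 'lor': [1.89, -3.11]}
{'c1': [-1.57, -0.84], 'c2': [-0.99, -0.61], 'c3': [-1.38, -0.37], 'c4': [-1.2, -0.9], 'mode': [-0.54, 0.22], 'stop': [-0.34, 0.51], 'run': [-0.35, 0.72], 'pfr': [-2.32, -1.76], 'pbr': [0.54, -2.42], 'dbr': [2.49, -0.15], 'lil': [-3.63, -2.03], 'lir': [-0.36, -2.16]}
c1 [593.9 147.8  92. ]
c2 [585.7 106.6  92. ]
c3 [577.5  65.5 105.5]
c4 [569.3  24.3  92. ]
mode [478.6  92.3  74. ]
stop [471.2  55.   74. ]
run [463.8  17.7  74. ]
pfl [473.  228.   61.1]
pfr [426.9  -3.5  61.1]
pbl [557.4 211.2  79.4]
pbr [511.3 -20.3  79.4]
dbr [627.2 -43.3  84. ]
lol [697.7 162.9 158.8]
lor [659.4 -29.4 158.8]
lil [680.4 166.3 166. ]
lir [642.2 -25.9 166. ]
bar [508.1 194.5  80. ]
```

```bash
sed -i 's/^def res.*/w=lambda k: .4 if k[0]in"pdl" else 1\ndef res(q,full=0):/; s/o.append(proj(c,world(q,\[P\[k\] for k in d\]))-np.array(list(d.values())))/o.append((proj(c,world(q,[P[k] for k in d]))+q[7+2*len(o):9+2*len(o)]-np.array(list(d.values())))*np.array([[1 if full else w(k)] for k in d]))/; s#,(q\[3\]-14)/2#,q[7:]/1.0,(q[4]-1.88)/.06*.7,(q[3]-14)/1#; s/-57,75\]/-57,75,0,0,0,0]/; s/,3,3\])/,3,3,1,1,1,1])/' run1.py; python3 run1.py
```

```text
[ 5.52997e+02  9.18810e+01 -2.02000e-01  1.40760e+01  1.90500e+00
 -6.20630e+01  7.36020e+01 -6.09000e-01  2.73000e-01  7.80000e-01
  8.39000e-01] 9.021850898465704
{'c1': [0.21, 0.28], 'c2': [0.09, 0.66], 'c3': [-0.03, -0.12], 'c4': [0.57, 0.35], 'mode': [0.14, -0.09], 'stop': [-0.14, -0.21], 'run': [0.25, -0.33], 'pfl': [-1.97, -0.61], 'pfr': [-1.79, 0.73], 'pbl': [-1.77, -2.01], 'pbr': [1.16, 0.37], 'lol': [-0.91, -2.96], 'lor': [1.36, -1.43]}
{'c1': [-0.37, -0.07], 'c2': [0.14, 0.18], 'c3': [-0.33, 0.23], 'c4': [-0.24, -0.09], 'mode': [0.09, -0.24], 'stop': [0.21, 0.03], 'run': [0.11, 0.21], 'pfr': [-1.98, -2.32], 'pbr': [1.02, -2.85], 'dbr': [3.42, 0.76], 'lil': [-3.77, -1.62], 'lir': [-0.99, -1.69]}
c1 [595.  147.6  92. ]
c2 [586.6 106.4  92. ]
c3 [578.2  65.3 106.1]
c4 [569.7  24.1  92. ]
mode [478.6  92.8  77.4]
stop [471.   55.6  77.4]
run [463.3  18.4  77.4]
pfl [473.7 228.6  64.5]
pfr [426.4  -2.6  64.5]
pbl [558.  211.3  82.7]
pbr [510.7 -19.9  82.7]
dbr [627.3 -43.8  84. ]
lol [694.9 162.9 161.6]
lor [655.5 -29.2 161.6]
lil [677.3 166.5 167.8]
lir [638.  -25.6 167.8]
bar [508.6 194.9  83.4]
```

```bash
cat > h.py <<'E'
from fit import *
import cv2
q=np.load("q.npy"); yaw=q[2]
def tip(P,pitch=0.):
    """world TCP for fingertip centre at incubator-frame P, tool tilted by pitch"""
    w=world(q,P)[0]; b=np.array([-np.sin(-pitch),0,np.cos(pitch)])*11  # back along tool
    return world(np.r_[0,0,yaw],b)[0]*[1,1,1]*np.array([-1 if 0 else 1,1,1])+w if pitch==0 else w+world(np.r_[0,0,yaw],[np.sin(pitch)*11,0,np.cos(pitch)*11])[0]
O=lambda p=0.:[np.pi,p,YAW]
# tool y along incubator y; half turn chosen nearest to start yaw
YAW=yaw
E
python3 - <<'E'
from h import *
ct,cs=arm.capture("top"),arm.capture("scene")
def tri(a,b):
    f=lambda X: np.r_[proj(ct,[X])[0]-a,proj(cs,[X])[0]-b]
    return least_squares(f,[700,150,100]).x
print("dome",tri((174,97),(296,142)).round())
P=[pan(q,-10,92,10),pan(q,4,92,12),pan(q,8,92,13)]
print("rocker px top crop",((proj(ct,world(q,P))+q[7:9]-[175,125])*4.6).round(), "scene",((proj(cs,world(q,P))+q[9:11]-[195,135])*5).round())
for Y in (yaw,yaw+np.pi,yaw-np.pi):
    for n,P,p in (("cap",[30,-21,115],0),("lid",[165,-20,140],0),("lidhi",[165,-20,195],0),("rock",pan(q,6,92,20),0),("run",pan(q,-10,-90,12),-.209)):
        j=arm.ik(tip(P,p),[np.pi,p,Y]); print(round(Y,2),n,tip(P,p).round(),None if j is None else np.round(j,2))
E
```

```text
dome [777. 234. 130.]
rocker px top crop [[ 89. 432.]
 [ 93. 405.]
 [ 94. 397.]] scene [[112. 240.]
 [135. 228.]
 [142. 224.]]
-0.2 cap [578.  65. 126.] [ 0.05  0.05  1.47 -0.    1.63  1.83]
-0.2 lid [711.  39. 151.] [ 0.01  0.4   1.02 -0.    1.72  1.78]
-0.2 lidhi [711.  39. 206.] [ 0.01  0.4   0.92 -0.    1.82  1.78]
-0.2 rock [512. 194. 105.] [ 0.3  -0.04  1.59 -0.    1.59  2.07]
-0.2 run [460.  19.  94.] [-0.   -0.48  1.99 -0.04  1.43  1.77]
2.94 cap [578.  65. 126.] [ 0.05  0.05  1.47  0.    1.63 -1.31]
2.94 lid [711.  39. 151.] [ 0.01  0.4   1.02  0.    1.72 -1.36]
2.94 lidhi [711.  39. 206.] [ 0.01  0.4   0.92  0.    1.82 -1.36]
2.94 rock [512. 194. 105.] [ 0.3  -0.04  1.59  0.    1.59 -1.07]
2.94 run [460.  19.  94.] [-0.05 -0.08  1.66  0.03  1.77 -1.42]
-3.34 cap [578.  65. 126.] [ 0.05  0.05  1.47  0.    1.63 -1.31]
-3.34 lid [711.  39. 151.] [ 0.01  0.4   1.02  0.    1.72 -1.36]
-3.34 lidhi [711.  39. 206.] [ 0.01  0.4   0.92  0.    1.82 -1.36]
-3.34 rock [512. 194. 105.] [ 0.3  -0.04  1.59  0.    1.59 -1.07]
-3.34 run [460.  19.  94.] [-0.05 -0.08  1.66  0.03  1.77 -1.42]
```

```bash
sed -i 's/^YAW=.*/YAW=yaw+np.pi/; /^    w=world/,/^    return/c\    return world(q,P)[0]+world(np.r_[0,0,yaw],[np.sin(pitch)*11,0,np.cos(pitch)*11])[0]' h.py
python3 - <<'E'
from h import *
arm.grip(0)
arm.goto(tip([30,-21,160]),O()); arm.move_straight(tip([30,-21,118]),v=60)
print(arm.get_t(),arm.get_opening(),arm.get_wrist_force())
a=arm.capture("scene")["img"][100:240,195:335]; b=arm.capture("top")["img"][120:260,175:315]
cv2.imwrite("pics/hov.png",cv2.resize(np.hstack([a,b]),(800,400),interpolation=cv2.INTER_CUBIC))
E
```

```text
4.9833 0.448543993960196 [-0.08712293  0.29773968  0.40135874]
```

View pics/hov.png

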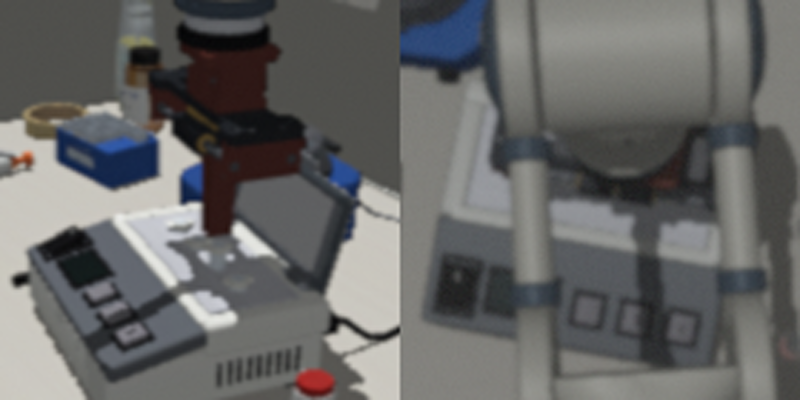

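The left half shows the fingertips (218,235) directly over the proud cap (218,258), so the alignment is good. Now I press.

Run:
```python
from h import *
h=arm.move_straight(tip([30,-21,90]),v=15,force_limit=15)
p=arm.get_ee_pos(); print(h,p[2]-11,arm.get_wrist_force(),arm.get_t())
arm.move_straight(tip([30,-21,118]),v=60)
print(arm.get_wrist_force())
c=arm.move_straight(tip([30,-21,180]),v=150)
```

```text
False 92.18810507331806 [-5.96728311 -0.21791851 12.72142797] 7.1
[ 0.37586036 -0.48884746  0.00808645]
```

```bash
cat > lid.py <<'E'
from h import *
Y=-15
arm.move_straight(tip([30,-21,205]),v=150); arm.move_straight(tip([168,Y,205]),v=150)
arm.move_straight(tip([168,Y,142]),v=80,force_limit=6); print(arm.get_ee_pos(),arm.get_wrist_force())
arm.move_straight(tip([109,Y,142]),v=60,force_limit=25); print(arm.get_wrist_force(),arm.get_t())
for a in np.arange(1.45,.1,-.2):
    r=58; P=[77-r*np.cos(a)+20*np.sin(a)+10,Y,85+r*np.sin(a)+20*np.cos(a)]
    h=arm.move_straight(tip(P),v=50,force_limit=25); print(round(a,2),h,arm.get_wrist_force().round(1))
    if h: break
print(arm.get_t())
cv2.imwrite("pics/lid1.png",cv2.resize(arm.capture("scene")["img"][100:240,195:335],None,fx=4,fy=4,interpolation=cv2.INTER_CUBIC))
E
python3 lid.py
```

```text
[714.84782251  43.48808421 153.77461283] [-0.24129913  0.16108083  0.39121966]
[ 1.87507024 -0.45181384  2.00778395] 11.7417
1.45 False [0.6 0.  0.2]
1.25 False [ 0.9 -0.3 -0.1]
1.05 False [ 0.2 -0.6 -0.3]
0.85 False [ 0.1 -0.3  0.4]
0.65 False [ 1.2 -0.1  0.7]
0.45 False [ 0.1 -0.2  0.4]
0.25 False [0.4 0.1 0.2]
14.4333
```

View pics/lid1.png

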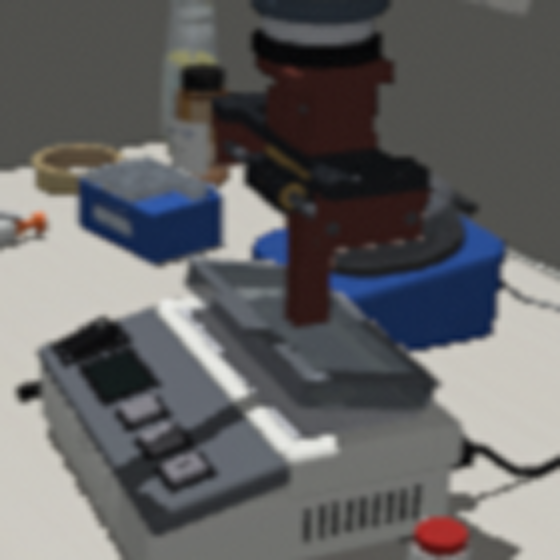

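The lid is almost shut, with the fingertip resting on its outer face at (310,320). Now I press it home and then go to the rocker.

Run:
```python
from h import *
Y=-15; f=lambda: (arm.get_wrist_force().round(1), round(arm.get_ee_pos()[2]-11,1), round(arm.get_t(),1))
h=arm.move_straight(tip([28,Y,102.5]),v=15,force_limit=15); print("lid",h,*f())
arm.move_straight(tip([28,Y,125]),v=60); print(f())
arm.move_straight(tip([28,Y,150]),v=150)
P=pan(q,6.5,92,0); print("panel z there",P[2])
arm.goto(tip([P[0],92,140]),O()); arm.move_straight(tip([P[0],92,P[2]+22]),v=80,force_limit=5); print(f())
h=arm.move_straight(tip([P[0],92,P[2]+5]),v=15,force_limit=9); print("rocker",h,*f())
a=arm.capture("scene")["img"][130:240,190:320]
arm.move_straight(tip([P[0],92,P[2]+30]),v=60); arm.move_straight(tip([P[0],92,150]),v=150)
b=arm.capture("scene")["img"][130:240,190:320]
cv2.imwrite("pics/rock.png",cv2.resize(np.hstack([a,b]),(800,338),interpolation=cv2.INTER_CUBIC)); print(f())
```

```text
lid False [ 0.4 -1.   9.7] 105.3 15.8
(array([-0.1,  0.3, -0.7]), np.float64(125.1), 16.4)
panel z there 74.95305738794242
(array([0.5, 0.8, 0.2]), np.float64(97.0), 18.0)
rocker False [ 1.2 -0.6  5.7] 80.7 19.2
(array([-0.1,  0.4, -0.7]), np.float64(148.8), 20.4)
```

View pics/rock.png

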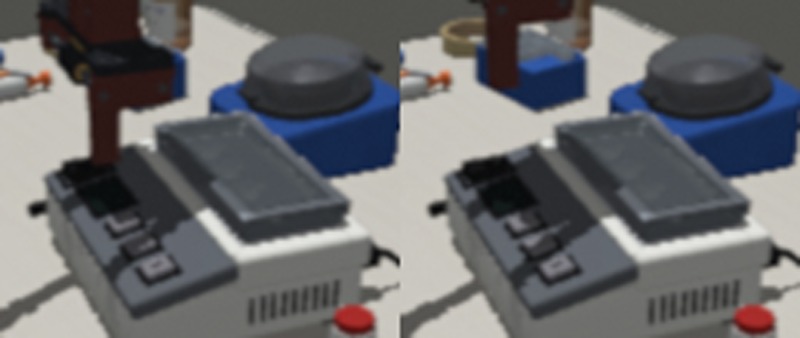

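The lid is shut and the rocker appears pressed, but 5.7 N isn't clear proof of its stop. I'll press once more, a bit deeper.

Run:
```python
from h import *
f=lambda: (arm.get_wrist_force().round(1), round(arm.get_ee_pos()[2]-11,2), round(arm.get_t(),1))
P=pan(q,6.5,92,0)
arm.move_straight(tip([P[0],92,P[2]+12]),v=80,force_limit=5); print(f())
for d in (8,6,5,4,3):
    h=arm.move_straight(tip([P[0],92,P[2]+d]),v=12,force_limit=14); print(d,h,*f())
    if h or arm.get_wrist_force()[2]>12: break
arm.move_straight(tip([P[0],92,P[2]+30]),v=60); arm.move_straight(tip([P[0],92,140]),v=150)
R=pan(q,-10,-90,0); print("run",R)
N=lambda z: tip(pan(q,-10,-90,z),-.209)
arm.goto(N(45),O(.209))
cap=[arm.capture("scene")["img"][140:240,195:305]]
arm.move_straight(N(12),v=60,force_limit=5); print(f(),arm.get_tcp_rot().round(3))
cap.append(arm.capture("scene")["img"][140:240,195:305])
cv2.imwrite("pics/run.png",cv2.resize(np.hstack(cap),(800,364),interpolation=cv2.INTER_CUBIC))
```

```text
(array([0.3, 0.1, 0.9]), np.float64(87.64), 21.3)
8 False [ 0.5 -0.6 -0.2] 82.9 21.8
6 False [0.4 1.2 0.7] 80.92 22.1
5 False [-2.  -1.   5.6] 80.75 22.4
4 False [-3.5 -1.3 10. ] 80.65 22.6
3 False [-5.8 -1.3 13.5] 80.54 22.9
run [np.float64(-71.8446540894372), -90, np.float64(71.52251448944939)]
(array([1.2, 0.5, 0.4]), np.float64(82.98), 25.4) [-3.142  0.209  2.94 ]
```

View pics/run.png

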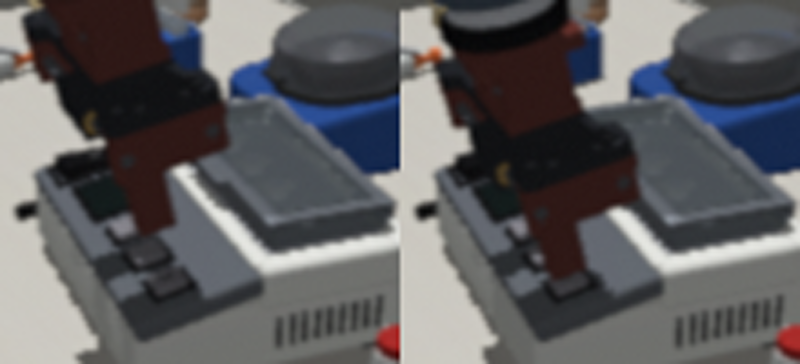

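The rocker is firmly on its stop (13 N with no further travel). The tip is directly above the run key at (570,285). Now I tap it.

Run:
```python
from h import *
N=lambda z: tip(pan(q,-10,-90,z),-.209)
for z in (8,6,4,2,1,0,-1):
    h=arm.move_straight(N(z),v=12,force_limit=12); F=arm.get_wrist_force(); print(z,h,F.round(1),arm.get_ee_pos()[2].round(2),round(arm.get_t(),1))
    if h or F[2]>11: break
arm.move_straight(N(14),v=40); print(arm.get_wrist_force().round(1)); arm.move_straight(N(70),v=150)
arm.goto([330,60,260],O())
cap=[arm.capture("scene")["img"][130:250,195:325],arm.capture("top")["img"][125:245,175:305]]
cv2.imwrite("pics/end.png",cv2.resize(np.hstack(cap),(800,369),interpolation=cv2.INTER_CUBIC)); print(arm.get_t())
```

```text
8 False [ 0.2 -0.8  0.2] 90.03 25.9
6 False [ 0.3 -0.3 -0.5] 88.01 26.2
4 False [0.7 0.6 1.8] 86.45 26.5
2 False [-0.8  1.5  2.4] 84.53 26.8
1 False [-0.4 -0.7  3.7] 83.5 27.1
0 False [-4.   0.7  8.2] 83.26 27.3
-1 False [-7.4  0.3 12.6] 83.06 27.6
[ 0.7 -0.5  0.1]
29.4417
```

View pics/end.png

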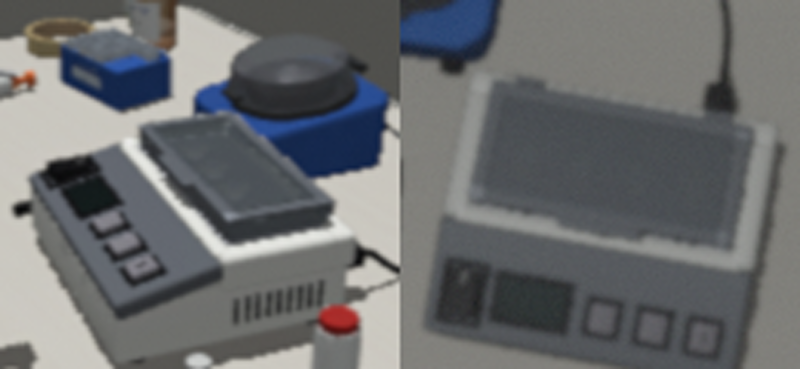

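The run key met its spring and then its hard stop. The lid is shut, the rocker has tipped back, and the vial and bottle stand as before.

```bash
python3 -c "
from station import arm
print(arm.sign_off())"
```

```text
the job is handed in; nothing more can be done
None
```

The incubation is started and the job handed in at about 29 s of the 54 s allowed: the proud tube (third from the left) is home, the lid is shut, the mains is on and the run key was tapped, in that order, and each part was pressed to its stop with at most about 15 N.

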